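# Cure the rocking balance slab

## Task

The balance slab rocks on its frame: press down on its corners with closed fingertips, one after another, until you find the corner that gives, then press that corner's steel shim fully home under the slab by its thumb tab. Press the same corner once more to prove that it is now firm, then let go and move clear. Nothing is to be gripped or lifted; leave the other three shims and the things standing about as they are.

Things in the scene. Friction and masses are not known exactly. Their poses are not given: they have to be found in the camera images.
- slab: pale stone balance slab 120 x 200 x 25 mm, 1.4 to 2.0 kg, lying loose and level on the frame; origin at the centre of its underside, 22 mm above the worktop (top face 47 mm above it); x points to its rear edge (away from the robot at yaw 0), y to its left edge, z up. The corner that gives tips at about 4 to 7 N, sinks about 5 mm, stops hard, and comes back level when released; the other three stay firm.
- frame: low fixed steel frame under the slab, same yaw; origin on the worktop below the slab's centre. It carries a 40 mm rubber puck in the middle, a steel seat under each corner and a shim guide beside each corner (outer end 127 mm from the centre line, 27 mm tall). One seat, at a different corner each time, is 4 mm too low; this cannot be seen from above.
- corner_fl (a point): pressing place on the slab's top face at its front left corner, 16 mm in from the two edges there; 47 mm above the worktop when the slab is level
- corner_fr (a point): pressing place on the slab's top face at its front right corner, 16 mm in from the two edges there; 47 mm above the worktop when the slab is level
- corner_rl (a point): pressing place on the slab's top face at its rear left corner, 16 mm in from the two edges there; 47 mm above the worktop when the slab is level
- corner_rr (a point): pressing place on the slab's top face at its rear right corner, 16 mm in from the two edges there; 47 mm above the worktop when the slab is level
- shim_fl (a joint): packing shim of the front left corner: flat steel bar 24 x 3.6 mm with an upturned thumb tab, on the slab's left side. 0 = drawn out, 0.038 m = fully home (tab against its guide); starts at 0 to 0.004, stays where left. Slides level along the slab's -y under about 3 N. At a firm corner the seat stops it at about 0.018; at the low corner it slides over the seat and fills the gap.
- tab_fl (a point): centre of the outer face of the front left shim's thumb tab, an upright plate 34 mm wide (along the slab's x), 4 mm thick, from 12 to 40 mm above the worktop; moves with the shim; 70 mm outside the slab's left edge when drawn out, 32 mm when home. Bare worktop lies outside it.
- shim_fr (a joint): packing shim of the front right corner: flat steel bar 24 x 3.6 mm with an upturned thumb tab, on the slab's right side. 0 = drawn out, 0.038 m = fully home (tab against its guide); starts at 0 to 0.004, stays where left. Slides level along the slab's +y under about 3 N. At a firm corner the seat stops it at about 0.018; at the low corner it slides over the seat and fills the gap.
- tab_fr (a point): centre of the outer face of the front right shim's thumb tab, an upright plate 34 mm wide (along the slab's x), 4 mm thick, from 12 to 40 mm above the worktop; moves with the shim; 70 mm outside the slab's right edge when drawn out, 32 mm when home. Bare worktop lies outside it.
- shim_rl (a joint): packing shim of the rear left corner: flat steel bar 24 x 3.6 mm with an upturned thumb tab, on the slab's left side. 0 = drawn out, 0.038 m = fully home (tab against its guide); starts at 0 to 0.004, stays where left. Slides level along the slab's -y under about 3 N. At a firm corner the seat stops it at about 0.018; at the low corner it slides over the seat and fills the gap.
- tab_rl (a point): centre of the outer face of the rear left shim's thumb tab, an upright plate 34 mm wide (along the slab's x), 4 mm thick, from 12 to 40 mm above the worktop; moves with the shim; 70 mm outside the slab's left edge when drawn out, 32 mm when home. Bare worktop lies outside it.
- shim_rr (a joint): packing shim of the rear right corner: flat steel bar 24 x 3.6 mm with an upturned thumb tab, on the slab's right side. 0 = drawn out, 0.038 m = fully home (tab against its guide); starts at 0 to 0.004, stays where left. Slides level along the slab's +y under about 3 N. At a firm corner the seat stops it at about 0.018; at the low corner it slides over the seat and fills the gap.
- tab_rr (a point): centre of the outer face of the rear right shim's thumb tab, an upright plate 34 mm wide (along the slab's x), 4 mm thick, from 12 to 40 mm above the worktop; moves with the shim; 70 mm outside the slab's right edge when drawn out, 32 mm when home. Bare worktop lies outside it.
- weigh_boat: white plastic weighing boat 70 x 70 x 18 mm, standing to the left of the frame; origin at the centre of its underside. A bystander.
- beaker: small clear beaker 56 x 51 x 69 mm, left of the frame; origin at the centre of its underside. A bystander.
- timer: white lab timer 62 x 65 x 18 mm, lying right of the frame; origin at the centre of its underside. A bystander.
- marker: marker pen 135 mm long, 16 mm thick, lying right of the frame, its length along its y axis; origin at the middle of its underside. A bystander.

How it is judged (in metres and radians):
On the way, in this order (a step that is already met when the one before it is completed fails the run):
1. the corner that gives is pressed down by the fingers and sinks by at least 2.5 mm (contact force between the fingers and slab above 1.5 N and height (world z) of any of corner_fl, corner_fr, corner_rl, corner_rr below 0.0445 m), for 0.1 s.
2. that corner's shim is fully home, the other three still out (((value of joint shim_fl above 0.035 m and value of joint each of shim_fr, shim_rl, shim_rr below 0.008 m) or (value of joint shim_fr above 0.035 m and value of joint each of shim_fl, shim_rl, shim_rr below 0.008 m) or (value of joint shim_rl above 0.035 m and value of joint each of shim_fl, shim_fr, shim_rr below 0.008 m) or (value of joint shim_rr above 0.035 m and value of joint each of shim_fl, shim_fr, shim_rl below 0.008 m))), for 0.2 s.
3. the shimmed corner is pressed again with the fingers (over 4 N, within 40 mm of its pressing place) and sinks by less than 1.5 mm (contact force between the fingers and slab above 4 N and ((value of joint shim_fl above 0.035 m and height (world z) of corner_fl above 0.0455 m and horizontal distance between the grasp point and corner_fl below 0.04 m) or (value of joint shim_fr above 0.035 m and height (world z) of corner_fr above 0.0455 m and horizontal distance between the grasp point and corner_fr below 0.04 m) or (value of joint shim_rl above 0.035 m and height (world z) of corner_rl above 0.0455 m and horizontal distance between the grasp point and corner_rl below 0.04 m) or (value of joint shim_rr above 0.035 m and height (world z) of corner_rr above 0.0455 m and horizontal distance between the grasp point and corner_rr below 0.04 m))), for 0.1 s.
At the end, for the whole second after the job is handed in: one shim fully home (joint over 0.035), the other three out (under 0.008); slab still, level (each corner 45.5 to 48.5 mm high) and less than 10 mm from where it lay; weighing boat, beaker, timer and marker within 20 mm of where they stood (((value of joint shim_fl above 0.035 m and value of joint each of shim_fr, shim_rl, shim_rr below 0.008 m) or (value of joint shim_fr above 0.035 m and value of joint each of shim_fl, shim_rl, shim_rr below 0.008 m) or (value of joint shim_rl above 0.035 m and value of joint each of shim_fl, shim_fr, shim_rr below 0.008 m) or (value of joint shim_rr above 0.035 m and value of joint each of shim_fl, shim_fr, shim_rl below 0.008 m)) and height (world z) of corner_fl between 0.0455 and 0.0485 m and height (world z) of corner_fr between 0.0455 and 0.0485 m and height (world z) of corner_rl between 0.0455 and 0.0485 m and height (world z) of corner_rr between 0.0455 and 0.0485 m and distance of slab from where it was at the start of the episode below 0.01 m and linear speed of slab below 0.01 m/s and distance of each of weigh_boat, beaker, timer, marker from where it was at the start of the episode below 0.02 m); the robot touches nothing.
It fails at once if the slab is lifted or shoved by more than 15 mm (distance of slab from where it was at the start of the episode above 0.015 m).
It fails at once if a second shim is pushed in too (value of joint each of shim_fl, shim_fr above 0.008 m or value of joint each of shim_fl, shim_rl above 0.008 m or value of joint each of shim_fl, shim_rr above 0.008 m or value of joint each of shim_fr, shim_rl above 0.008 m or value of joint each of shim_fr, shim_rr above 0.008 m or value of joint each of shim_rl, shim_rr above 0.008 m).
It fails at once if a bystander is knocked away or lifted (moved by more than 30 mm) (distance of any of weigh_boat, beaker, timer, marker from where it was at the start of the episode above 0.03 m).
It also fails if it takes over 54 s, if anything falls off the work surface, if the arm or the gripper's body presses on something with over 40 N, if the wrist force passes 120 N, or if a joint passes its speed limit or range.

## Robot

A 6-joint arm with a two-finger parallel gripper is mounted at the origin on a cart in front of the work surface, level with it; the furniture and walls round the work are solid. World frame = base frame: x ahead of the robot, y to its left, z up, the work surface at z = 0. Lengths are in mm, angles in rad, forces in N, time in s.
With the tool pointing down it reaches from about 400 to 925 mm from the base axis. Payload 12.5 kg.
Tool frame: the origin (TCP) lies on the centre line of the jaws, within the pads' length; the fingertips stand 14 mm ahead of it and the grasp point (between the pads) lies 5 mm behind it; z points along the fingers, x is the direction in which the jaws open and shut, and the axes are right-handed (so a half turn about z gives the same grasp; the last joint's range is limited). The gripper opens to 95 mm and grips with 3 to 60 N. Pads are 20 mm wide; open, the fingers measure 119 mm over their backs; the gripper's body (75 mm by 180 mm) begins 59 mm behind the grasp point.
Start: joints at [-1.331, 0.491, 1.559, -0, 1.092, -0.106], TCP at [211.866, -588.012, 228.661] pointing down, gripper open.
Joint ranges: [-3.1, 3.1], [-0.84, 2.19], [0.05, 2.79], [-1.13, 4.28], [0.06, 2.93], [-2.69, 2.69]. Speed limits (rad/s): [2.22, 2.22, 2.79, 3.14, 3.14, 3.14].

## Interface

Orientations are given as [roll, pitch, yaw] about the fixed x, y, z axes, in that order (R = Rz(yaw) Ry(pitch) Rx(roll)).
In Python, from cell import state, read_camera, job_done gives the robot as it stands.
- The arm moves only by the shell command python3 -m handwheel 'ROWS'. ROWS is JSON, a list of rows, each an object of numbers: "hand": the finger opening in m, from 0 to 0.0951; "x", "y", "z": the shift along the world's x, y, z in m; "spin": the turn about the world's z in units of 5 degrees (1.0 is 5 degrees). In form: [{"hand": .., "x": .., "y": .., "z": .., "spin": ..}, ...]. A call has 1 to 20 rows; each row is the pose to reach, as a shift and turn from the pose commanded when the call began; what a row does not reach only later rows make up. A row lasts 1/12 s, in which the tool goes at most 41.7 mm and 7.16 degrees, less where a joint would pass 70% of its speed; a pose out of reach is approached as far as the arm can. A call with a gripper value outside its range is refused whole. The fingers move at their own pace and stop on an object; the grip force is fixed at half the most. Time passes only in rows, so rows that repeat a pose let the fingers close. It gives the time, the measured TCP pose, the force and the opening at its end, in the units of the state.
- state(): the state, without advancing time (a new reading comes with each control period).
- read_camera(name): name is "side" or "top"; returns a dict with "img" (400x640x3 uint8, red, green, blue), "fx", "fy", "cx", "cy" (pixels), "T" (4x4, takes a point from camera to world coordinates). Camera axes: x right, y down, z forward; pixel columns grow to the right and rows downward; lengths in mm; the calibration is good to about 2 mm. A picture is of the moment at which its call begins. There is no depth.
- job_done(): hands the job in, once; it reports no verdict.
The state is a dict: "t": time; "joints": joint angles; "qvel": joint speeds; "tau": joint torques, N m; "eef_pos": TCP position; "tcp_rot": TCP orientation; "ft_force": force on the tool from outside, world axes, zero at the start; "moment": the same for the moment, N m; "opening": opening from 0.0 (shut) to 1.0 (fully open).
Only numpy, scipy, OpenCV 4.12 (cv2) and the standard library are available. Lean on these libraries where they do the work, as an engineer would, in place of code of your own. Each camera call takes 0.05 s, during which the arm holds its last target. There are 200 camera calls.

## Working session

There is one attempt and no reset: what is moved stays moved. The work goes in short steps, Python scripts to look and compute and a shell command to move; the robot and the scene stay as the last step left them, time stands still between calls to the robot, and variables do not carry over. Pictures are saved under pics/ and viewed, about 8 in all and at most 12, crops included, and the job is handed in when it is done.

```bash
mkdir -p pics; ls
python3 - <<'E'
from cell import state, read_camera
import cv2
s=state(); print({k:s[k] for k in('t','eef_pos','tcp_rot','ft_force','opening')})
for n in('top','side'):
    c=read_camera(n); cv2.imwrite(f'pics/{n}0.png',c['img'][:,:,::-1]); print(n,c['fx'],c['cx'],c['cy'],c['T'])
E
```

```text
pics
{'t': 0.0, 'eef_pos': array([ 211.82852175, -587.77137039,  228.05197078]), 'tcp_rot': array([-3.14146542e+00,  1.14046863e-03, -1.22498412e+00]), 'ft_force': array([ 0.85241732, -0.42115618,  0.09621474]), 'opening': 0.999744762390063}
top 407.97869703555494 321.1083911863483 201.57116176260098 [[-1.75881662e-03 -9.97340925e-01  7.28559276e-02  4.28366670e+02]
 [-9.99932928e-01  9.20001279e-04 -1.15453025e-02  5.01688681e+01]
 [ 1.14475751e-02 -7.28713471e-02 -9.97275649e-01  1.18039489e+03]
 [ 0.00000000e+00  0.00000000e+00  0.00000000e+00  1.00000000e+00]]
side 518.7426333843936 319.09129720065863 199.8918038387773 [[-9.36297012e-01 -2.44113107e-01  2.52500884e-01  1.57913681e+02]
 [-3.51166375e-01  6.39479977e-01 -6.83920709e-01  1.02136480e+03]
 [ 5.48474963e-03 -7.29022736e-01 -6.84467507e-01  1.02678583e+03]
 [ 0.00000000e+00  0.00000000e+00  0.00000000e+00  1.00000000e+00]]
```

View pics/top0.png

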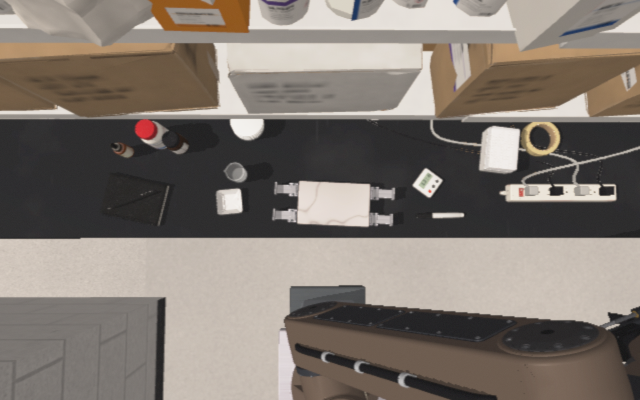

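View pics/side0.png

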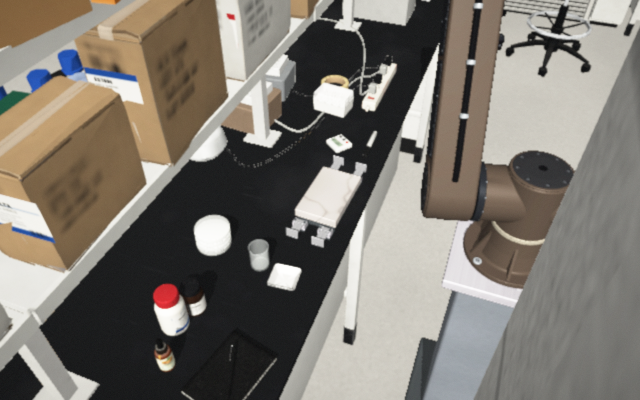

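The top view shows the slab at about (298–370, 181–226) with tabs at columns ~276 and ~391. The boat is at (229,201), beaker (236,172), timer (428,183) and marker (440,215). The side view shows the slab around (327,195). Next I'll measure it from both views.

```bash
cat > h.py <<'E'
import numpy as np, cv2
from cell import state, read_camera
def ray(c,u,v,z):
    d=c['T'][:3,:3]@np.array([(u-c['cx'])/c['fx'],(v-c['cy'])/c['fy'],1]); o=c['T'][:3,3]
    return (o+d*(z-o[2])/d[2])[:2]
def proj(c,p):
    q=c['T'][:3,:3].T@(np.array(p,float)-c['T'][:3,3]); return np.array([c['fx']*q[0]/q[2]+c['cx'],c['fy']*q[1]/q[2]+c['cy']])
def quad(cnt):
    h=cv2.convexHull(cnt)
    return cv2.approxPolyN(h,4).reshape(-1,2) if hasattr(cv2,'approxPolyN') else cv2.boxPoints(cv2.minAreaRect(cnt))
E
python3 - <<'E'
from h import *
c=read_camera('top'); s=read_camera('side')
g=cv2.cvtColor(c['img'],cv2.COLOR_RGB2GRAY)
for n,(a,b,x,y),z in(('slab',(165,240,265,400),47),('boat',(185,220,210,248),18),('beaker',(155,188,220,252),69),('timer',(165,200,408,448),18),('marker',(205,225,412,470),8)):
    r=g[a:b,x:y]; m=(r>(150 if n=='slab' else 90)).astype(np.uint8)
    if n=='slab': m=cv2.morphologyEx(cv2.morphologyEx(m,cv2.MORPH_CLOSE,np.ones((5,5))),cv2.MORPH_OPEN,np.ones((25,25)))
    k=max(cv2.findContours(m,0,2)[0],key=cv2.contourArea)+np.array([x,a]); R=cv2.minAreaRect(k)
    P=np.array([ray(c,u,v,z) for u,v in cv2.boxPoints(R)]); print(n,R,P.round(0).tolist(),P.mean(0).round(1))
    if n=='slab':
        q=quad(k); Q=np.array([ray(c,u,v,47) for u,v in q]); print('quad',q.tolist(),Q.round(1).tolist(),Q.mean(0))
big=cv2.resize(c['img'][165:240,265:400],None,fx=5,fy=5,interpolation=cv2.INTER_CUBIC)
b2=cv2.resize(s['img'][150:250,275:375],None,fx=4,fy=4,interpolation=cv2.INTER_CUBIC)
o=np.zeros((375+400,675,3),np.uint8); 
cv2.imwrite('pics/c1.png',big[:,:,::-1]); cv2.imwrite('pics/c2.png',b2[:,:,::-1])
E
```

```text
slab ((332.9999694824219, 203.49998474121094), (42.99999237060547, 69.99998474121094), 90.0) [[566.0, 102.0], [566.0, -94.0], [446.0, -93.0], [446.0, 101.0]] [506.    3.8]
quad [[368, 184], [368, 226], [298, 223], [298, 181]] [[560.3, -94.3], [443.0, -93.1], [451.6, 101.2], [568.9, 101.5]] [505.96633857   3.8586972 ]
boat ((228.7418212890625, 201.15985107421875), (25.44054412841797, 26.074295043945312), 84.80557250976562) [[548.0, 341.0], [554.0, 267.0], [482.0, 259.0], [475.0, 333.0]] [514.8 299.9]
beaker ((235.75003051757812, 172.75001525878906), (21.92030906677246, 18.384777069091797), 45.0) [[592.0, 310.0], [628.0, 275.0], [585.0, 232.0], [550.0, 267.0]] [589. 271.]
timer ((427.0, 182.50001525878906), (22.79165267944336, 23.747432708740234), 36.02737808227539) [[560.0, -221.0], [615.0, -262.0], [576.0, -315.0], [521.0, -273.0]] [ 568.1 -267.9]
marker ((447.49127197265625, 214.825439453125), (5.792763710021973, 31.161075592041016), 87.1375961303711) [[482.0, -283.0], [486.0, -373.0], [469.0, -373.0], [465.0, -283.0]] [ 475.3 -328. ]
```

View pics/c1.png

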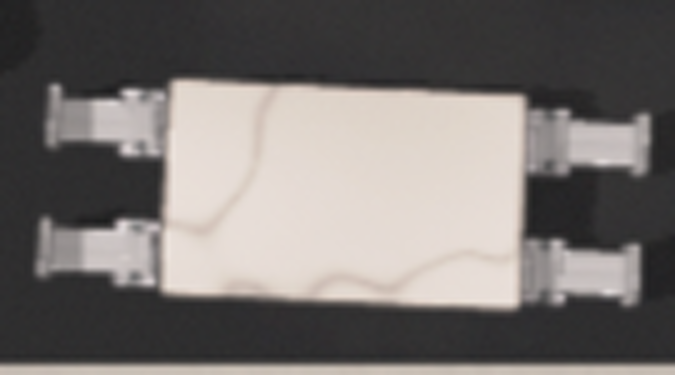

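View pics/c2.png

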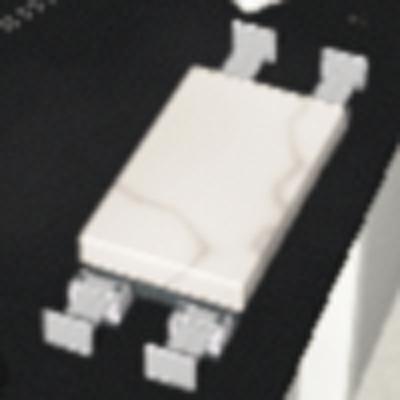

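Crop corners of the slab, at 5x, are (172,80), (526,95), (519,309) and (163,294), so yaw is about -2.4°. The tabs in that crop are at (53,118), (45,248), (643,145) and (633,273). I'll fit edges at subpixel level and triangulate with the side view.

Run:
```python
from h import *
c=read_camera('top'); s=read_camera('side')
f=lambda p,o,k:(np.array(p)+.5)/k-.5+np.array(o)
T=[f(p,(265,165),5) for p in((172,80),(526,95),(519,309),(163,294))]      # rl rr fr fl
S=[f(p,(275,150),4) for p in((82,242),(194,67),(347,107),(242,298))]      # top-face rl rr fr fl
M=lambda c:np.diag([1,1,1])@np.hstack([c['T'][:3,:3].T,-c['T'][:3,:3].T@c['T'][:3,3:]])
K=lambda c:np.array([[c['fx'],0,c['cx']],[0,c['fy'],c['cy']],[0,0,1]])
tri=lambda a,b:(lambda X:X[:3]/X[3])(cv2.triangulatePoints(K(c)@M(c),K(s)@M(s),np.array(a,float).reshape(2,1),np.array(b,float).reshape(2,1)).ravel())
print('tri',[tri(a,b).round(1).tolist() for a,b in zip(T,S)])
Q=np.array([ray(c,*p,47) for p in T]);print('top',Q.round(1).tolist()); print('side',[ray(s,*p,47).round(1).tolist() for p in S])
o=Q.mean(0); y=(Q[0]+Q[3]-Q[1]-Q[2]); yaw=np.arctan2(-y[0],y[1]); x=(Q[0]+Q[1]-Q[2]-Q[3]);print('centre',o,'yaw',np.degrees(yaw),np.degrees(np.arctan2(x[1],x[0])),np.linalg.norm(y)/2,np.linalg.norm(x)/2)
R=np.array([[np.cos(yaw),-np.sin(yaw)],[np.sin(yaw),np.cos(yaw)]])
for n,p in dict(fl=(44,84),fr=(44*-1,-84),rl=(44,84),rr=(44,-84)).items():
    p=(44*(1 if n[0]=='r' else -1),84*(1 if n[1]=='l' else -1)); print('corner',n,(o+R@p).round(1))
for n,p in dict(rl=(53,117),fl=(45,248),rr=(643,145),fr=(633,273)).items():
    w=ray(c,*f(p,(265,165),5),38); print('tab',n,w.round(1),'slab frame',(R.T@(w-o)).round(1))
```

```text
tri [[569.0, 98.5, 41.7], [560.6, -99.9, 45.1], [440.6, -94.5, 47.0], [450.7, 104.0, 35.6]]
top [[570.0, 98.7], [561.5, -99.3], [441.9, -94.2], [450.5, 103.5]]
side [[565.7, 103.3], [559.2, -97.8], [439.7, -94.7], [447.3, 114.5]]
centre [505.9744694    2.17557262] yaw -2.480311175108182 -2.3653338267736936 198.01868600924783 119.60258934808395
corner fl [465.7  88. ]
corner fr [458.4 -79.8]
corner rl [553.6  84.2]
corner rr [546.3 -83.6]
tab rl [550.2 165.9] slab frame [ 37.1 165.5]
tab fl [476.5 169.9] slab frame [-36.7 166.3]
tab rr [ 534.2 -166.2] slab frame [  35.4 -167. ]
tab fr [ 462.1 -159.6] slab frame [ -36.9 -163.5]
```

```bash
python3 -m handwheel '[{"hand":0,"x":0.2465,"y":0.508,"z":-0.1,"spin":-4.45},{"hand":0,"x":0.2465,"y":0.508,"z":-0.1,"spin":-4.45},{"hand":0,"x":0.2465,"y":0.508,"z":-0.1,"spin":-4.45},{"hand":0,"x":0.2465,"y":0.508,"z":-0.1,"spin":-4.45},{"hand":0,"x":0.2465,"y":0.508,"z":-0.1,"spin":-4.45},{"hand":0,"x":0.2465,"y":0.508,"z":-0.1,"spin":-4.45},{"hand":0,"x":0.2465,"y":0.508,"z":-0.1,"spin":-4.45},{"hand":0,"x":0.2465,"y":0.508,"z":-0.1,"spin":-4.45},{"hand":0,"x":0.2465,"y":0.508,"z":-0.1,"spin":-4.45},{"hand":0,"x":0.2465,"y":0.508,"z":-0.1,"spin":-4.45},{"hand":0,"x":0.2465,"y":0.508,"z":-0.1,"spin":-4.45},{"hand":0,"x":0.2465,"y":0.508,"z":-0.1,"spin":-4.45},{"hand":0,"x":0.2465,"y":0.508,"z":-0.1,"spin":-4.45},{"hand":0,"x":0.2465,"y":0.508,"z":-0.1,"spin":-4.45},{"hand":0,"x":0.2465,"y":0.508,"z":-0.1,"spin":-4.45},{"hand":0,"x":0.2465,"y":0.508,"z":-0.1,"spin":-4.45},{"hand":0,"x":0.2465,"y":0.508,"z":-0.1,"spin":-4.45},{"hand":0,"x":0.2465,"y":0.508,"z":-0.1,"spin":-4.45}]'
```

```text
t: 1.8
eef_pos: [458.1, -80.9, 128.9]
tcp_rot: [-3.141, -0.0, -1.615]
ft_force: [0.1, 0.2, -0.6]
opening: 0.004
```

```bash
python3 -m handwheel '[{"hand":0,"z":-0.035},{"hand":0,"z":-0.060},{"hand":0,"z":-0.0665},{"hand":0,"z":-0.067},{"hand":0,"z":-0.067},{"hand":0,"z":-0.067}]'; python3 -m handwheel '[{"hand":0,"z":-0.0005},{"hand":0,"z":-0.001},{"hand":0,"z":-0.001}]';python3 -m handwheel '[{"hand":0,"z":-0.0005},{"hand":0,"z":-0.001},{"hand":0,"z":-0.001}]'
```

```text
invalid input
invalid input
invalid input
```

```bash
python3 -m handwheel '[{"hand":0,"x":0,"y":0,"z":-0.035,"spin":0},{"hand":0,"x":0,"y":0,"z":-0.060,"spin":0},{"hand":0,"x":0,"y":0,"z":-0.0665,"spin":0},{"hand":0,"x":0,"y":0,"z":-0.067,"spin":0},{"hand":0,"x":0,"y":0,"z":-0.067,"spin":0}]'; python3 -m handwheel '[{"hand":0,"x":0,"y":0,"z":-0.0005,"spin":0},{"hand":0,"x":0,"y":0,"z":-0.001,"spin":0},{"hand":0,"x":0,"y":0,"z":-0.001,"spin":0}]';python3 -m handwheel '[{"hand":0,"x":0,"y":0,"z":-0.0005,"spin":0},{"hand":0,"x":0,"y":0,"z":-0.001,"spin":0},{"hand":0,"x":0,"y":0,"z":-0.001,"spin":0}]'
```

```text
t: 2.22
eef_pos: [458.1, -81.0, 62.1]
tcp_rot: [3.141, -0.0, -1.615]
ft_force: [0.3, -1.1, 0.1]
opening: 0.005
t: 2.47
eef_pos: [458.5, -80.6, 61.3]
tcp_rot: [-3.141, -0.001, -1.614]
ft_force: [-1.4, -3.3, 4.4]
opening: 0.002
t: 2.72
eef_pos: [458.5, -80.6, 61.2]
tcp_rot: [-3.14, -0.001, -1.613]
ft_force: [-5.5, -2.9, 21.5]
opening: 0.002
```

```bash
python3 -m handwheel '[{"hand":0,"x":0,"y":0,"z":0.012,"spin":0},{"hand":0,"x":0.03,"y":-0.001,"z":0.012,"spin":0},{"hand":0,"x":0.06,"y":-0.002,"z":0.012,"spin":0},{"hand":0,"x":0.088,"y":-0.003,"z":0.012,"spin":0},{"hand":0,"x":0.088,"y":-0.003,"z":0.008,"spin":0},{"hand":0,"x":0.088,"y":-0.003,"z":0.003,"spin":0},{"hand":0,"x":0.088,"y":-0.003,"z":0.002,"spin":0},{"hand":0,"x":0.088,"y":-0.003,"z":0.0015,"spin":0},{"hand":0,"x":0.088,"y":-0.003,"z":0.001,"spin":0},{"hand":0,"x":0.088,"y":-0.003,"z":0.001,"spin":0}]'; python3 -m handwheel '[{"hand":0,"x":0,"y":0,"z":-0.0005,"spin":0},{"hand":0,"x":0,"y":0,"z":-0.001,"spin":0},{"hand":0,"x":0,"y":0,"z":-0.001,"spin":0}]'
```

```text
t: 3.55
eef_pos: [545.6, -83.0, 60.9]
tcp_rot: [3.141, 0.0, -1.614]
ft_force: [-0.7, 1.6, 3.4]
opening: 0.004
t: 3.8
eef_pos: [546.2, -83.1, 59.8]
tcp_rot: [-3.142, -0.0, -1.613]
ft_force: [-0.8, -2.3, 5.3]
opening: 0.004
```

```bash
python3 -m handwheel '[{"hand":0,"x":0,"y":0,"z":-0.0007,"spin":0},{"hand":0,"x":0,"y":0,"z":-0.0014,"spin":0},{"hand":0,"x":0,"y":0,"z":-0.002,"spin":0},{"hand":0,"x":0,"y":0,"z":-0.002,"spin":0}]'; python3 -m handwheel '[{"hand":0,"x":0,"y":0,"z":-0.0007,"spin":0},{"hand":0,"x":0,"y":0,"z":-0.0014,"spin":0},{"hand":0,"x":0,"y":0,"z":-0.0014,"spin":0},{"hand":0,"x":0,"y":0,"z":-0.0014,"spin":0}]'
```

```text
t: 4.13
eef_pos: [546.9, -83.4, 57.9]
tcp_rot: [-3.14, -0.001, -1.613]
ft_force: [0.4, -3.9, 6.4]
opening: 0.003
t: 4.47
eef_pos: [547.0, -83.6, 57.3]
tcp_rot: [-3.139, -0.001, -1.613]
ft_force: [-1.0, -4.4, 14.8]
opening: 0.005
```

The rear-right corner sinks about 4 mm at 5–6 N and then stops hard, while front right held firm at 21 N. I'll press slightly deeper for margin, then release and move outside tab rr.

```bash
python3 -m handwheel '[{"hand":0,"x":0,"y":0,"z":-0.0007,"spin":0},{"hand":0,"x":0,"y":0,"z":-0.0007,"spin":0},{"hand":0,"x":0,"y":0,"z":-0.0007,"spin":0}]'; python3 -m handwheel '[{"hand":0,"x":0,"y":0,"z":0.01,"spin":0},{"hand":0,"x":0,"y":0,"z":0.035,"spin":0},{"hand":0,"x":-0.004,"y":-0.035,"z":0.035,"spin":0},{"hand":0,"x":-0.008,"y":-0.07,"z":0.035,"spin":0},{"hand":0,"x":-0.0127,"y":-0.105,"z":0.035,"spin":0},{"hand":0,"x":-0.0127,"y":-0.1115,"z":0.035,"spin":0},{"hand":0,"x":-0.0127,"y":-0.1115,"z":0.035,"spin":0},{"hand":0,"x":-0.0127,"y":-0.1115,"z":0.035,"spin":0}]'
python3 - <<'E'
from h import *
a=[]
for n in('top','side'):
    c=read_camera(n); u,v=proj(c,(534,-180,40)).astype(int); r=c['img'][max(v-50,0):v+50,u-65:u+65]; a.append(cv2.resize(r,(780,600) if 0 else (520,400),interpolation=cv2.INTER_CUBIC)[:, :]); print(n,u,v)
o=np.vstack([cv2.resize(i,(390,300)) for i in a]); o=np.hstack([cv2.resize(i,(400,308)) for i in a]); cv2.imwrite('pics/d.png',o[:,:,::-1])
E
```

```text
t: 4.72
eef_pos: [547.1, -83.6, 57.2]
tcp_rot: [-3.139, -0.001, -1.613]
ft_force: [-4.6, -3.2, 21.1]
opening: 0.002
t: 5.38
eef_pos: [533.4, -194.2, 90.3]
tcp_rot: [3.141, 0.0, -1.614]
ft_force: [0.3, 0.4, -0.8]
opening: -0.001
top 398 193
side 340 154
```

View pics/d.png

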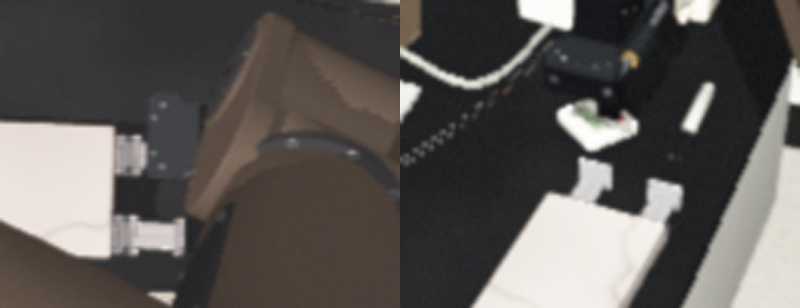

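The side crop shows the fingertips at (608,105), between the tab at (595,175) and the timer at (597,122). By the top-view measurement the timer's nearest corner is about 22 mm from the descent column, so I'll go down.

```bash
python3 -m handwheel '[{"hand":0,"x":0,"y":0,"z":-0.025,"spin":0},{"hand":0,"x":0,"y":0,"z":-0.05,"spin":0},{"hand":0,"x":0,"y":0,"z":-0.0605,"spin":0},{"hand":0,"x":0,"y":0,"z":-0.0605,"spin":0},{"hand":0,"x":0,"y":0,"z":-0.0605,"spin":0}]'; python3 -m handwheel '[{"hand":0,"x":0,"y":0.004,"z":0,"spin":0},{"hand":0,"x":0,"y":0.008,"z":0,"spin":0},{"hand":0,"x":0,"y":0.010,"z":0,"spin":0},{"hand":0,"x":0.0005,"y":0.012,"z":0,"spin":0},{"hand":0,"x":0.0005,"y":0.013,"z":0,"spin":0},{"hand":0,"x":0.0005,"y":0.014,"z":0,"spin":0}]'
```

```text
t: 5.9
eef_pos: [533.8, -193.8, 30.1]
tcp_rot: [3.141, 0.0, -1.612]
ft_force: [-0.2, 0.1, 1.2]
opening: 0.003
t: 6.4
eef_pos: [534.3, -180.4, 30.4]
tcp_rot: [-3.141, -0.0, -1.613]
ft_force: [0.3, 0.6, -0.4]
opening: 0.006
```

```bash
python3 -m handwheel '[{"hand":0,"x":0,"y":0.002,"z":0,"spin":0},{"hand":0,"x":0,"y":0.004,"z":0,"spin":0},{"hand":0,"x":0,"y":0.006,"z":0,"spin":0}]'; python3 -m handwheel '[{"hand":0,"x":0,"y":0.002,"z":0,"spin":0},{"hand":0,"x":0,"y":0.004,"z":0,"spin":0},{"hand":0,"x":0,"y":0.006,"z":0,"spin":0}]'; python3 -m handwheel '[{"hand":0,"x":0,"y":0.002,"z":0,"spin":0},{"hand":0,"x":0,"y":0.004,"z":0,"spin":0},{"hand":0,"x":0.0005,"y":0.006,"z":0,"spin":0},{"hand":0,"x":0.0005,"y":0.008,"z":0,"spin":0}]'
```

```text
t: 6.65
eef_pos: [534.2, -174.5, 30.1]
tcp_rot: [-3.141, -0.0, -1.613]
ft_force: [-0.2, -3.3, 0.4]
opening: 0.007
t: 6.9
eef_pos: [534.4, -168.5, 30.1]
tcp_rot: [-3.141, -0.0, -1.613]
ft_force: [1.7, -2.6, -0.3]
opening: 0.007
t: 7.23
eef_pos: [534.7, -160.3, 30.1]
tcp_rot: [3.142, -0.0, -1.613]
ft_force: [0.6, -2.2, 0.2]
opening: 0.004
```

```bash
python3 -m handwheel '[{"hand":0,"x":0,"y":0.002,"z":0,"spin":0},{"hand":0,"x":0,"y":0.004,"z":0,"spin":0},{"hand":0,"x":0.0005,"y":0.006,"z":0,"spin":0},{"hand":0,"x":0.0005,"y":0.008,"z":0,"spin":0},{"hand":0,"x":0.0005,"y":0.01,"z":0,"spin":0}]'; python3 -m handwheel '[{"hand":0,"x":0,"y":0.001,"z":0,"spin":0},{"hand":0,"x":0,"y":0.002,"z":0,"spin":0},{"hand":0,"x":0.0,"y":0.003,"z":0,"spin":0},{"hand":0,"x":0.000,"y":0.004,"z":0,"spin":0}]';python3 -m handwheel '[{"hand":0,"x":0,"y":0.001,"z":0,"spin":0},{"hand":0,"x":0,"y":0.002,"z":0,"spin":0},{"hand":0,"x":0,"y":0.002,"z":0,"spin":0}]'
```

```text
t: 7.65
eef_pos: [535.2, -150.3, 30.1]
tcp_rot: [-3.142, -0.0, -1.613]
ft_force: [0.2, -3.6, 0.5]
opening: 0.002
t: 7.98
eef_pos: [535.3, -146.5, 30.1]
tcp_rot: [-3.141, -0.0, -1.613]
ft_force: [1.8, -2.9, 0.6]
opening: 0.001
t: 8.23
eef_pos: [535.2, -144.4, 30.1]
tcp_rot: [3.142, -0.0, -1.613]
ft_force: [1.2, -1.8, 0.4]
opening: 0.005
```

```bash
for i in 1 ; do python3 -m handwheel '[{"hand":0,"x":0,"y":0.001,"z":0,"spin":0},{"hand":0,"x":0,"y":0.002,"z":0,"spin":0},{"hand":0,"x":0,"y":0.002,"z":0,"spin":0}]'; done; python3 -m handwheel '[{"hand":0,"x":0,"y":0.001,"z":0,"spin":0},{"hand":0,"x":0,"y":0.0015,"z":0,"spin":0},{"hand":0,"x":0,"y":0.0015,"z":0,"spin":0}]'
```

```text
t: 8.48
eef_pos: [535.2, -142.4, 30.1]
tcp_rot: [3.142, -0.0, -1.613]
ft_force: [0.7, -1.9, 0.7]
opening: 0.004
t: 8.73
eef_pos: [535.2, -140.9, 30.1]
tcp_rot: [-3.142, -0.0, -1.613]
ft_force: [1.4, -1.1, -0.3]
opening: 0.005
```

```bash
python3 -m handwheel '[{"hand":0,"x":0,"y":0.001,"z":0,"spin":0},{"hand":0,"x":0,"y":0.0015,"z":0,"spin":0},{"hand":0,"x":0,"y":0.0015,"z":0,"spin":0}]';  python3 -m handwheel '[{"hand":0,"x":0,"y":0.001,"z":0,"spin":0},{"hand":0,"x":0,"y":0.0015,"z":0,"spin":0},{"hand":0,"x":0,"y":0.0015,"z":0,"spin":0}]'
```

```text
t: 8.98
eef_pos: [535.2, -139.4, 30.1]
tcp_rot: [3.142, -0.0, -1.613]
ft_force: [0.6, -1.7, 0.5]
opening: 0.01
t: 9.23
eef_pos: [535.1, -137.9, 30.1]
tcp_rot: [3.142, -0.0, -1.613]
ft_force: [1.4, -2.2, -0.3]
opening: 0.002
```

```bash
python3 -m handwheel '[{"hand":0,"x":0,"y":0.001,"z":0,"spin":0},{"hand":0,"x":0,"y":0.0015,"z":0,"spin":0},{"hand":0,"x":0,"y":0.0015,"z":0,"spin":0}]';  python3 -m handwheel '[{"hand":0,"x":0,"y":0.001,"z":0,"spin":0},{"hand":0,"x":0,"y":0.0015,"z":0,"spin":0},{"hand":0,"x":0,"y":0.0015,"z":0,"spin":0}]'
```

```text
t: 9.48
eef_pos: [535.3, -137.5, 30.2]
tcp_rot: [-3.141, -0.001, -1.613]
ft_force: [0.2, -12.0, -0.1]
opening: 0.004
t: 9.73
eef_pos: [535.4, -137.3, 30.3]
tcp_rot: [-3.14, -0.003, -1.613]
ft_force: [-2.8, -21.7, 0.7]
opening: 0.004
```

```bash
python3 -m handwheel '[{"hand":0,"x":0,"y":-0.01,"z":0,"spin":0},{"hand":0,"x":0,"y":-0.02,"z":0,"spin":0},{"hand":0,"x":0,"y":-0.02,"z":0.03,"spin":0},{"hand":0,"x":0,"y":-0.02,"z":0.055,"spin":0},{"hand":0,"x":0.004,"y":0.01,"z":0.055,"spin":0},{"hand":0,"x":0.008,"y":0.035,"z":0.055,"spin":0},{"hand":0,"x":0.011,"y":0.0515,"z":0.055,"spin":0},{"hand":0,"x":0.011,"y":0.0515,"z":0.055,"spin":0},{"hand":0,"x":0.011,"y":0.0515,"z":0.04,"spin":0},{"hand":0,"x":0.011,"y":0.0515,"z":0.033,"spin":0},{"hand":0,"x":0.011,"y":0.0515,"z":0.032,"spin":0},{"hand":0,"x":0.011,"y":0.0515,"z":0.032,"spin":0}]';  python3 -m handwheel '[{"hand":0,"x":0,"y":0.0,"z":-0.0005,"spin":0},{"hand":0,"x":0,"y":0,"z":-0.001,"spin":0},{"hand":0,"x":0,"y":0,"z":-0.001,"spin":0}]'; python3 -m handwheel '[{"hand":0,"x":0,"y":0.0,"z":-0.0005,"spin":0},{"hand":0,"x":0,"y":0,"z":-0.0007,"spin":0},{"hand":0,"x":0,"y":0,"z":-0.0007,"spin":0}]'
```

```text
t: 10.73
eef_pos: [545.7, -83.9, 61.5]
tcp_rot: [3.14, 0.0, -1.614]
ft_force: [0.7, -0.0, -0.9]
opening: 0.005
t: 10.98
eef_pos: [546.1, -84.0, 61.2]
tcp_rot: [-3.142, -0.0, -1.614]
ft_force: [-0.9, -0.4, 1.8]
opening: 0.006
t: 11.23
eef_pos: [546.3, -83.9, 61.0]
tcp_rot: [-3.141, -0.001, -1.613]
ft_force: [-2.8, -3.2, 7.9]
opening: 0.005
```

Firm so far: 7.9 N at 61.0, while the first press had already sunk to 59.8 at 5.3 N. I'll press a little harder and then retreat.

```bash
python3 -m handwheel '[{"hand":0,"x":0,"y":0.0,"z":-0.0005,"spin":0},{"hand":0,"x":0,"y":0,"z":-0.0005,"spin":0},{"hand":0,"x":0,"y":0,"z":-0.0005,"spin":0},{"hand":0,"x":0,"y":0,"z":-0.0005,"spin":0}]'; python3 -m handwheel '[{"hand":0,"x":0,"y":0.0,"z":0.01,"spin":0},{"hand":0,"x":0,"y":0,"z":0.04,"spin":0},{"hand":0,"x":0,"y":0,"z":0.08,"spin":0},{"hand":0,"x":-0.02,"y":-0.04,"z":0.11,"spin":0},{"hand":0,"x":-0.2,"y":-0.4,"z":0.14,"spin":0},{"hand":0,"x":-0.2,"y":-0.4,"z":0.14,"spin":0},{"hand":0,"x":-0.2,"y":-0.4,"z":0.14,"spin":0},{"hand":0,"x":-0.2,"y":-0.4,"z":0.14,"spin":0},{"hand":0,"x":-0.2,"y":-0.4,"z":0.14,"spin":0},{"hand":0,"x":-0.2,"y":-0.4,"z":0.14,"spin":0},{"hand":0,"x":-0.2,"y":-0.4,"z":0.14,"spin":0},{"hand":0,"x":-0.2,"y":-0.4,"z":0.14,"spin":0},{"hand":0,"x":-0.2,"y":-0.4,"z":0.14,"spin":0},{"hand":0,"x":-0.2,"y":-0.4,"z":0.14,"spin":0},{"hand":0,"x":-0.2,"y":-0.4,"z":0.14,"spin":0},{"hand":0,"x":-0.2,"y":-0.4,"z":0.14,"spin":0}]'
python3 - <<'E'
from h import *
c=read_camera('top'); cv2.imwrite('pics/e.png',cv2.resize(c['img'][150:240,205:475],None,fx=2.9,fy=2.9,interpolation=cv2.INTER_CUBIC)[:,:,::-1])
a=cv2.imread('pics/top0.png')[:,:,::-1]
for n,(p,q,x,y),t in(('slab',(165,240,265,400),150),('boat',(185,220,210,248),90),('beaker',(155,188,220,252),90),('timer',(165,200,408,448),90),('marker',(205,225,412,470),90)):
    r=[]
    for im in(a,c['img']):
        m=(cv2.cvtColor(np.ascontiguousarray(im[p:q,x:y]),cv2.COLOR_RGB2GRAY)>t).astype(np.uint8)
        if n=='slab': m=cv2.morphologyEx(cv2.morphologyEx(m,cv2.MORPH_CLOSE,np.ones((5,5))),cv2.MORPH_OPEN,np.ones((25,25)))
        M=cv2.moments(m,True); r.append(np.array([M['m10'],M['m01']])/M['m00'])
    print(n,'shift px',(r[1]-r[0]).round(2))
E
```

```text
t: 11.57
eef_pos: [546.3, -83.9, 60.9]
tcp_rot: [-3.141, -0.001, -1.613]
ft_force: [-4.3, -2.5, 12.9]
opening: 0.004
t: 12.9
eef_pos: [345.0, -484.8, 200.0]
tcp_rot: [-3.141, -0.0, -1.616]
ft_force: [-0.4, 0.6, -0.3]
opening: 0.005
slab shift px [0.01 0.02]
boat shift px [ 0.01 -0.  ]
beaker shift px [-0.43 -0.11]
timer shift px [-0.05  0.02]
marker shift px [-0.42 -0.11]
```

View pics/e.png

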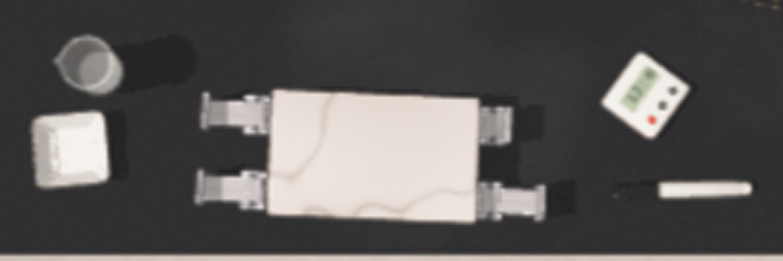

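The rear-right shim is home with its tab against the guide at (505,125). The other three tabs are still out at (205,110), (200,187) and (540,203), and nothing else has moved. I'll hand the job in.

```bash
python3 -c "
from cell import job_done; print(job_done())"
```

```text
the job is handed in; nothing more can be done
None
```

The rear-right corner was the one that gave. I pushed its shim fully home, pressed the corner again and found it firm, then moved clear and handed the job in at about 13 s. No verdict was reported.

- **Finding the corner:** Front right held firm at 21 N. Rear right sank about 4 mm at 5–6 N and then stopped hard. That was a little less than the 5 mm in the description. I did not press the two left corners, since the give was already clear.
- **Shim:** It slid at about 2–4 N for roughly 38 mm, well past the 18 mm where a firm corner would stop it. It came up hard against its guide at about 22 N.
- **Proof press:** Rear right held 12.9 N with about 0.3 mm of movement.
- **Last picture:** The rear-right tab is against its guide and the other three shims are still out. The slab, weighing boat and timer shifted by at most 0.05 px. The beaker and marker showed 0.4 px (about 1 mm), which I take to be shadow or mask noise.
- **Disagreement:** The side-view height of the slab's top at its two left corners came out low, at 36 and 42 mm instead of 47. I put this down to hand-picked pixels in a blurred crop. Finger contact on the two right corners put the top at about 47 mm; the left corners were not touched.

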